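# Make up the rod-test kit and the wrapping kit

### The arm

A 6-joint arm with a two-finger parallel gripper is mounted at the origin on a cart in front of the work surface, level with it; the furniture and walls round the work are solid. World frame = base frame: x ahead of the robot, y to its left, z up, the work surface at z = 0. Lengths are in m, angles in rad, forces in N, time in s.
With the tool pointing down it reaches from about 0.35 to 0.85 m from the base axis. Payload 8.1 kg.
Tool frame: the origin (TCP) lies between the finger pads; the fingertips stand 11 mm ahead of it and the grasp point (between the pads) lies 8 mm behind it (robot.tips_ahead is the distance from the TCP to the fingertips, in m); z points along the fingers, y is the line along which they close (so a half turn about z gives the same grasp; the last joint's range is limited). The gripper opens to 93 mm and grips with 3 to 60 N. Pads are 15 mm wide; open, the fingers measure 128 mm over their backs; the gripper's body (75 mm by 188 mm) begins 65 mm behind the grasp point.
Start: joints at [1.192, 0.13, 1.488, -0, 1.523, -0.085], TCP at [0.174, 0.574, 0.23] pointing down, gripper open.
Joint ranges: [-2.96, 2.96], [-0.89, 2.26], [0.02, 2.5], [-1.34, 4.48], [0, 2.73], [-2.66, 2.66]. Speed limits (rad/s): [2.39, 2.39, 2.79, 3.14, 3.14, 3.14].

### API

Orientations are given as a rotation vector (axis times angle).
In Python, from plant import robot gives the robot as it stands. The module is installed in compiled form; this text tells all that it offers.
- The arm moves only by the tool move_arm, never from a script. Its argument "deltas" is one flat list of numbers, 7 for each row, row after row: the shift along the tool's x, y, z in m, then the turn, a rotation vector about the tool's x, y, z in rad, then the opening, from 0 (shut) to 1 (fully open). A call has 1 to 12 rows; each row is the pose to reach, as a shift and turn from the pose commanded when the call began, along the tool's axes at that moment; what a row does not reach only later rows make up. A row lasts 1/8 s, in which the tool goes at most 62.5 mm and 10.7 degrees, less where a joint would pass 70% of its speed; a pose out of reach is approached as far as the arm can. A call with a gripper value outside its range is refused whole. The fingers move at their own pace and stop on an object; "squeeze" is the grip in N (left out, the last holds). Time passes only in rows, so rows that repeat a pose let the fingers close. It gives the time, the measured TCP pose, the force, the opening and the grip force at its end, in the units of the state.
- robot.read_state(): the state, without advancing time (a new reading comes with each control period).
- robot.read_camera(name): name is "scene" or "top" or "wrist"; returns (picture, depth): 420x560x3 uint8, red, green, blue; 420x560 float32, m along the optical axis (not along the pixel's ray), 0 where there is no reading.
- robot.camera_model(name): a dict with "K" (3x3 intrinsics, pixels), "R" (3x3) and "t" (3): a world point X has camera coordinates R X + t; the wrist camera has in their place "tool_from_camera" (4x4, takes a point from camera to tool coordinates, whose origin is the TCP and whose axes are the flange's). Camera axes: x right, y down, z forward; pixel columns grow to the right and rows downward; lengths in m; the calibration is good to about 2 mm. The wrist camera is an equidistant fisheye: a pixel r from the principal point sees the ray r / f radians off the axis. A picture is of the moment at which its call begins: read the wrist's pose just before it. camera_model takes no time and is no camera call.
- robot.close_job(): hands the job in; it is judged then, once.
Trained networks look in the newest picture that a camera, given by its name, has taken for a name from the list of things; names that differ only in an ending like _2 or _b are one class to them, and where a whole thing is asked for, a point or a joint stands for the part that bears it (a point fixed in the world has none). Each returns a list of dicts, best first, with "confidence" (0 to 1); they miss things now and then, are a little off and sometimes report something else, mostly with a low value. They report only what shows in the picture. A call takes as long as a camera call. They do not tell look-alikes from the thing itself.
- robot.recognise(camera, label): "uv" ([column, row] in pixels, amid what is visible of it).
The state is a dict: "t": time; "q": joint angles; "dq": joint speeds; "joint_torque": joint torques, N m; "tool_pos": TCP position; "orientation": TCP orientation; "force": force on the tool from outside, world axes, zero at the start; "wrist_torque": the same for the moment, N m; "opening": finger opening in m; "gripper_force": force on a finger pad.
Only numpy, scipy, OpenCV 4.12 (cv2) and the standard library are available. Lean on these libraries where they do the work, as an engineer would, in place of code of your own. Each camera call takes 0.05 s, during which the arm holds its last target. There are 200 camera calls.

### The job

Make up two kits for the rod builder from the row of things laid out in front of the trays. In the tray with the weight hanger, put both slotted steel discs on the hanger's stem, lying flat, the large one below and the small one on top with its slot a quarter turn from the large one's so that neither can slide off, and stand one of the row's two thread spools upright in that tray's empty compartment. In the plain tray, stand the other spool and the lacquer bottle upright, one to a compartment, and leave the spring clamp and the dropper bottle where they are.

Things in the scene. Friction and masses are not known exactly. Their poses are not given: they have to be found in the camera images.
- disc_large: Large steel slotted disc, 60 mm diameter, 14 mm thick, about 0.27 kg. A 12 mm wide slot, open at the rim on the disc's +x side, runs in along x, its square end 6 mm past the centre, so that the stem stands at the disc's centre. Starts lying flat on the bench. Origin: centre of its underside; z up.
- disc_small: Small steel slotted disc, 44 mm diameter, 14 mm thick, about 0.14 kg. A 12 mm wide slot, open at the rim on the disc's +x side, runs in along x, its square end 6 mm past the centre, so that the stem stands at the disc's centre. Starts lying flat on the bench. Origin: centre of its underside; z up.
- spool_a: Wrapping thread spool (dark flanges), 33 mm across the flanges, 38 mm tall, standing upright in the row in front of the trays (the spools far back on the bench are not meant); origin: centre of its underside, z up. Either spool may serve either kit.
- spool_b: Wrapping thread spool (pale flanges), 33 mm across the flanges, 38 mm tall, standing upright in the row in front of the trays (the spools far back on the bench are not meant); origin: centre of its underside, z up. Either spool may serve either kit.
- lacquer_bottle: Small lacquer bottle standing upright, 62 mm tall: round body 27 mm in diameter up to 35 mm, above it a cap 22 mm in diameter. Origin: centre of its underside, z up.
- test_tray: Fixed grey tray, 84 (x) by 164 (y) by 14 mm high; floor 4 mm thick, walls and the one middle cross wall 4 mm thick, giving two compartments, each 76 by 76 mm inside, centred at y = +40 and y = -40 mm. Origin: centre of its underside; x across, y along the tray, z up. The tray of the test kit: the weight hanger stands fixed in its +y compartment; the -y one is empty, for a spool.
- hanger: Weight hanger, fixed in the test tray on the tray's floor: a round foot 40 mm in diameter and 16 mm high on whose top the discs rest, and a straight upright stem 5 mm thick, ending in a ball of 7 mm diameter whose top is 65.5 mm above the foot's underside. The discs can be lowered over it from above. Origin: centre of the foot's underside, z up.
- wrap_tray: Fixed grey tray, 84 (x) by 164 (y) by 14 mm high; floor 4 mm thick, walls and the one middle cross wall 4 mm thick, giving two compartments, each 76 by 76 mm inside, centred at y = +40 and y = -40 mm. Origin: centre of its underside; x across, y along the tray, z up. The plain tray of the wrapping kit: both compartments are empty.
- dropper_bottle: Bystander: squeeze bottle with nozzle, 51 mm diameter, 123 mm tall, loose, behind the trays. Origin: centre of its underside.
- spring_clamp: Bystander: black spring clamp lying loose at the left of the work, 60 by 124 by 24 mm. Origin: centre of its underside.
Things that resemble listed ones, but are neither listed nor needed, are in the scene too. Leave any blue look-alike of the disc_small alone. Leave any purple look-alike of the disc_large alone.

How it is judged:
At the end, for the whole second after the job is handed in: Large disc flat on the hanger's foot, small disc flat on it, both within 8 mm of the stem axis, slots over 69 degrees apart; a spool upright in the test tray's free compartment, the other and the bottle upright in the plain tray, one to a compartment; all at rest (linear speed of each of disc_large, disc_small, spool_a, spool_b, lacquer_bottle below 0.02 m/s and angle between each of disc_large, disc_small's own z axis and vertical below 0.1 rad and angle between each of spool_a, spool_b, lacquer_bottle's own z axis and vertical below 0.2 rad and horizontal distance between each of disc_large, disc_small and hanger below 0.008 m and z of disc_large in the frame of hanger between 0.012 and 0.02 m and z of disc_small in the frame of hanger between 0.026 and 0.034 m and angle between the x axis of disc_large and the x axis of disc_small, either way round above 1.2 rad and ((x of spool_a in the frame of test_tray between -0.026 and 0.026 m and y of spool_a in the frame of test_tray between -0.066 and -0.014 m and z of spool_a in the frame of test_tray between 0 and 0.008 m and x of spool_b in the frame of wrap_tray between -0.026 and 0.026 m and y of spool_b in the frame of wrap_tray between -0.066 and -0.014 m and z of spool_b in the frame of wrap_tray between 0 and 0.008 m and x of lacquer_bottle in the frame of wrap_tray between -0.026 and 0.026 m and y of lacquer_bottle in the frame of wrap_tray between 0.014 and 0.066 m and z of lacquer_bottle in the frame of wrap_tray between 0 and 0.008 m) or (x of spool_a in the frame of test_tray between -0.026 and 0.026 m and y of spool_a in the frame of test_tray between -0.066 and -0.014 m and z of spool_a in the frame of test_tray between 0 and 0.008 m and x of spool_b in the frame of wrap_tray between -0.026 and 0.026 m and y of spool_b in the frame of wrap_tray between 0.014 and 0.066 m and z of spool_b in the frame of wrap_tray between 0 and 0.008 m and x of lacquer_bottle in the frame of wrap_tray between -0.026 and 0.026 m and y of lacquer_bottle in the frame of wrap_tray between -0.066 and -0.014 m and z of lacquer_bottle in the frame of wrap_tray between 0 and 0.008 m) or (x of spool_b in the frame of test_tray between -0.026 and 0.026 m and y of spool_b in the frame of test_tray between -0.066 and -0.014 m and z of spool_b in the frame of test_tray between 0 and 0.008 m and x of spool_a in the frame of wrap_tray between -0.026 and 0.026 m and y of spool_a in the frame of wrap_tray between -0.066 and -0.014 m and z of spool_a in the frame of wrap_tray between 0 and 0.008 m and x of lacquer_bottle in the frame of wrap_tray between -0.026 and 0.026 m and y of lacquer_bottle in the frame of wrap_tray between 0.014 and 0.066 m and z of lacquer_bottle in the frame of wrap_tray between 0 and 0.008 m) or (x of spool_b in the frame of test_tray between -0.026 and 0.026 m and y of spool_b in the frame of test_tray between -0.066 and -0.014 m and z of spool_b in the frame of test_tray between 0 and 0.008 m and x of spool_a in the frame of wrap_tray between -0.026 and 0.026 m and y of spool_a in the frame of wrap_tray between 0.014 and 0.066 m and z of spool_a in the frame of wrap_tray between 0 and 0.008 m and x of lacquer_bottle in the frame of wrap_tray between -0.026 and 0.026 m and y of lacquer_bottle in the frame of wrap_tray between -0.066 and -0.014 m and z of lacquer_bottle in the frame of wrap_tray between 0 and 0.008 m))); the robot touches nothing.
It fails at once if the dropper bottle was pushed away (distance of dropper_bottle from where it was at the start of the episode above 0.02 m).
It fails at once if the spring clamp was pushed away (distance of spring_clamp from where it was at the start of the episode above 0.02 m).
It also fails if it takes over 112 s, if anything falls off the work surface, if the arm or the gripper's body presses on something with over 40 N, if the wrist force passes 120 N, or if a joint passes its speed limit or range.

## Working session

There is one attempt and no reset: what is moved stays moved. The work goes in short steps, Python scripts to look and compute and a tool call to move; the robot and the scene stay as the last step left them, time stands still between calls to the robot, and variables do not carry over. Pictures are saved under pics/ and viewed, at most 14 in all, crops included, and the job is handed in when it is done.

Besides the shell and the picture viewer there is one more tool, called after "Call:" as a command line: name --argument value ..., lists and objects as JSON in quotes. move_arm: Moves the arm, as the interface text tells. Its arguments: {"type":"object","properties":{"deltas":{"type":"array","items":{"type":"number"}},"squeeze":{"type":"number"}},"required":["deltas"]}

```bash
mkdir -p pics
cat > h.py <<'E'
import numpy as np, cv2
from plant import robot
def save(cam,name):
    p,d=robot.read_camera(cam); cv2.imwrite(f'pics/{name}.png',p[:,:,::-1]); np.savez(f'pics/{name}.npz',p=p,d=d); return p,d
def world(cam,u,v,d):
    m=robot.camera_model(cam);K=np.array(m['K']);R=np.array(m['R']);t=np.array(m['t'])
    c=np.stack([(u-K[0,2])/K[0,0]*d,(v-K[1,2])/K[1,1]*d,d],-1)
    return (c-t)@R
def cloud(cam,d):
    v,u=np.mgrid[:d.shape[0],:d.shape[1]]
    return world(cam,u,v,d)
E
python3 - <<'E'
from h import *
for c in ['top','scene']:
    p,d=save(c,c+'0'); W=cloud(c,d)
    for l in ['disc_large','disc_small','spool_a','lacquer_bottle','test_tray','hanger','wrap_tray','dropper_bottle','spring_clamp']:
        for r in robot.recognise(c,l)[:4]:
            u,v=np.round(r['uv']).astype(int); print(c,l,round(r['confidence'],2),u,v,W[v,u].round(3))
print(robot.read_state()['orientation'],robot.read_state()['t'])
E
```

```text
top disc_large 0.69 157 274 [0.467 0.336 0.003]
top disc_large 0.6 208 264 [0.489 0.224 0.001]
top disc_small 0.71 393 197 [ 0.638 -0.191  0.002]
top disc_small 0.68 252 280 [0.454 0.124 0.015]
top disc_small 0.64 281 311 [0.388 0.062 0.014]
top disc_small 0.5 302 194 [0.643 0.014 0.016]
top spool_a 0.66 366 265 [ 0.485 -0.119  0.039]
top spool_a 0.53 416 266 [ 0.482 -0.224  0.038]
top spool_a 0.31 248 277 [0.46  0.133 0.016]
top lacquer_bottle 0.55 313 263 [ 0.488 -0.006  0.06 ]
top test_tray 0.55 236 200 [0.633 0.163 0.003]
top test_tray 0.27 208 266 [0.484 0.221 0.014]
top hanger 0.49 214 204 [0.616 0.206 0.045]
top wrap_tray 0.9 392 197 [ 0.635 -0.185  0.017]
top dropper_bottle 0.92 308 119 [0.795 0.002 0.08 ]
top spring_clamp 0.96 151 224 [0.576 0.35  0.018]
top spring_clamp 0.52 310 262 [0.49  0.    0.062]
scene disc_large 0.68 163 224 [ 0.475  0.337 -0.002]
scene disc_large 0.64 201 232 [0.485 0.227 0.013]
scene disc_small 0.78 244 288 [0.388 0.061 0.01 ]
scene disc_small 0.58 235 256 [ 0.461  0.121 -0.002]
scene disc_small 0.5 302 212 [0.638 0.007 0.012]
scene spool_a 0.49 330 282 [ 0.468 -0.127  0.039]
scene lacquer_bottle 0.56 286 256 [ 0.483 -0.009  0.057]
scene test_tray 0.68 248 201 [0.622 0.157 0.003]
scene wrap_tray 0.91 371 239 [ 0.631 -0.184  0.008]
scene dropper_bottle 0.84 326 157 [ 0.789 -0.003  0.073]
scene spring_clamp 0.83 177 190 [0.579 0.35  0.009]
[-4.59761499e-01 -3.10776197e+00  2.70236259e-06] 1.0
```

View pics/top0.png

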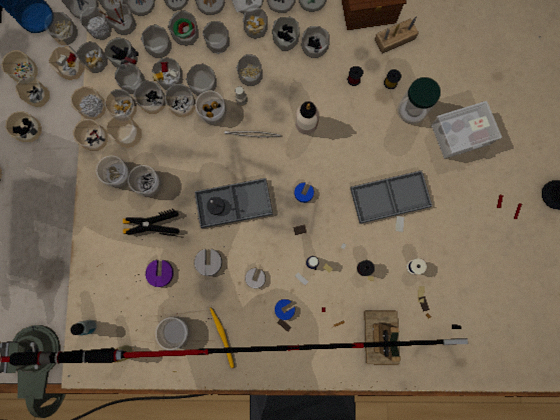

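View pics/scene0.png

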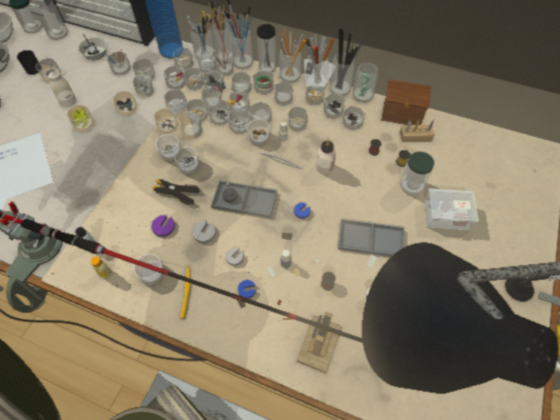

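The top picture shows the grey large disc at (208,263), the grey small disc at (256,277), the bottle at (313,262), and the spools at (366,268) and (417,267). The hanger is at (216,205) in the left tray and the plain tray is at (391,197). The blue and purple discs are decoys. Next I'll measure more exactly and check the heights of the rod and lamp.

Run:
```python
from h import *
z=np.load('pics/top0.npz');p,d=z['p'],z['d'];W=cloud('top',d)
# upscale views of row
cv2.imwrite('pics/crop.png',cv2.resize(p[180:330,180:440,::-1],None,fx=3,fy=3,interpolation=cv2.INTER_CUBIC))
def blob(u,v,r,lo,hi):
    M=np.zeros(d.shape,bool);M[v-r:v+r,u-r:u+r]=1
    M&=(W[...,2]>lo)&(W[...,2]<hi); return W[M]
for n,(u,v,r,lo,hi) in dict(large=(208,263,18,.009,.02),small=(256,277,15,.009,.02),bottle=(313,262,12,.05,.07),spA=(366,268,13,.03,.045),spB=(417,267,13,.03,.045),foot=(216,205,14,.015,.026),ball=(216,205,16,.055,.08)).items():
    P=blob(u,v,r,lo,hi)
    if len(P): 
        c,rad=cv2.minEnclosingCircle(P[:,:2].astype(np.float32)*1000); print(n,len(P),P.mean(0).round(4),'enc',np.round(c,1),round(rad,1), 'mid',((P.min(0)+P.max(0))/2).round(4))
for n,(u,v,r) in dict(test=(235,203,48),wrap=(391,197,48)).items():
    P=blob(u,v,r,.009,.018)
    print(n,len(P),cv2.minAreaRect((P[:,:2]*1000).astype(np.float32)))
# tall things
for u in range(0,560,40):
    col=W[330:372,u]; i=np.argmax(col[:,2]); print(u,col[i].round(3),end=' ')
zs=np.load('pics/scene0.npz');S=cloud('scene',zs['d'])
print()
for u,v in [(400,280),(430,320),(380,360),(520,350),(480,270),(200,270),(100,240)]: print(u,v,S[v,u].round(3))
m=robot.camera_model('wrist');print(m)
```

```text
large 507 [0.4913 0.2217 0.0147] enc [493.4 221.9] 30.1 mid [0.4927 0.2217 0.0143]
small 250 [0.4566 0.1178 0.0148] enc [458.6 117.5] 21.8 mid [0.459  0.117  0.0147]
bottle 77 [ 0.4918 -0.0066  0.0615] enc [492.   -6.7] 10.0 mid [ 0.4911 -0.007   0.0586]
spA 181 [ 0.4802 -0.1203  0.0387] enc [ 479.9 -120.3] 16.4 mid [ 0.4794 -0.12    0.038 ]
spB 190 [ 0.4832 -0.229   0.0386] enc [ 483.1 -229.2] 16.6 mid [ 0.4836 -0.2293  0.0381]
foot 231 [0.618  0.207  0.0206] enc [627.8 216.2] 32.2 mid [0.6249 0.2129 0.02  ]
ball 10 [0.6182 0.2067 0.0683] enc [618.3 206.8] 3.1 mid [0.6183 0.2068 0.0646]
test 552 ((598.3071899414062, 166.18675231933594), (140.28860473632812, 170.4085235595703), 10.765089988708496)
wrap 550 ((638.1405639648438, -183.93630981445312), (84.60017395019531, 165.0890655517578), 13.2717924118042)
0 [0.312 0.59  0.142] 40 [0.302 0.511 0.144] 80 [0.309 0.436 0.143] 120 [0.315 0.362 0.142] 160 [0.318 0.287 0.138] 200 [0.32  0.212 0.137] 240 [0.322 0.137 0.137] 280 [0.328 0.062 0.138] 320 [0.439 0.049 1.046] 360 [ 0.333 -0.086  0.138] 400 [0.439 0.049 1.046] 440 [ 0.336 -0.235  0.135] 480 [ 0.347 -0.361  0.005] 520 [ 0.323 -0.442  0.005] 
400 280 [ 0.247 -0.219  0.62 ]
430 320 [ 0.216 -0.253  0.627]
380 360 [ 0.18  -0.226  0.575]
520 350 [ 0.208 -0.321  0.652]
480 270 [ 0.273 -0.282  0.643]
200 270 [0.394 0.184 0.   ]
100 240 [0.371 0.462 0.003]
{'K': array([[325.1922621 ,   0.        , 282.86735394],
       [  0.        , 325.1922621 , 207.31072736],
       [  0.        ,   0.        ,   1.        ]]), 'tool_from_camera': array([[-1.13525335e-04, -9.70814289e-01, -2.39832450e-01,
         6.60204455e-02],
       [ 9.99999571e-01,  1.10391542e-04, -9.20204804e-04,
         3.44078607e-04],
       [ 9.19823446e-04, -2.39832451e-01,  9.70813859e-01,
        -1.55073563e-01],
       [ 0.00000000e+00,  0.00000000e+00,  0.00000000e+00,
         1.00000000e+00]])}
```

View pics/crop.png

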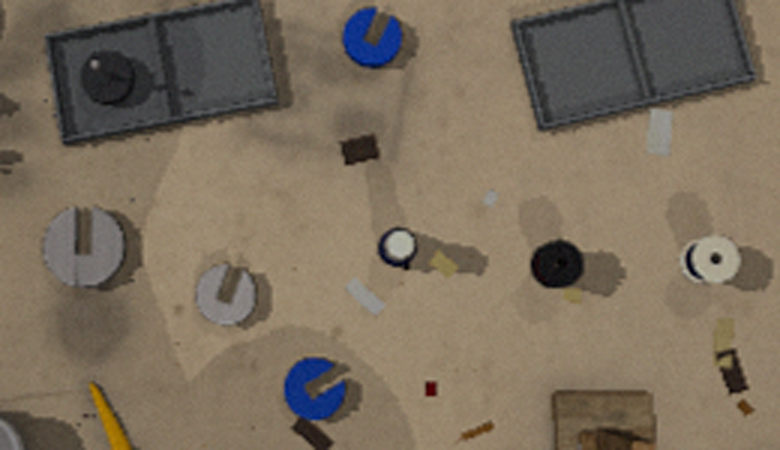

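The crop shows the large disc's slot opening toward +x (up) and the small disc's slot tilted about 15° right of that. The rod lies at x≈0.32, z≈0.14. Next I'll get the slot angles, the test tray and the lamp extent.

```bash
cat >> h.py <<'E'
from scipy.spatial.transform import Rotation as Ro
def pose():
    s=robot.read_state(); return np.array(s['tool_pos']),Ro.from_rotvec(s['orientation'])
def delta(x,y,z,yaw=0):
    "tool down, closing line along world y turned by yaw"
    p,R=pose(); T=Ro.from_euler('z',yaw)*Ro.from_rotvec([0,np.pi,0])
    print('delta',R.inv().apply(np.array([x,y,z])-p).round(4),(R.inv()*T).as_rotvec().round(4))
E
python3 - <<'E'
from h import *
z=np.load('pics/top0.npz');p,d=z['p'],z['d'];W=cloud('top',d)
for n,c,R in [('large',(.4930,.2217),.030),('small',(.4588,.1173),.022)]:
    D=W[...,:2]-c; r=np.hypot(D[...,0],D[...,1]); M=(r<R*1.0)&(W[...,2]<.008)&(W[...,2]>-.02)
    q=D[M]; print(n,M.sum(),q.mean(0).round(4),np.degrees(np.arctan2(q[:,1].mean(),q[:,0].mean())).round(1)); 
    w,V=np.linalg.eigh(np.cov(q.T)); print(np.degrees(np.arctan2(V[1,1],V[0,1])).round(1),(w**.5*1e3).round(1))
M=(W[...,2]>.009)&(W[...,2]<.018)&(abs(W[...,0]-.63)<.075)&(abs(W[...,1]-.165)<.105)
M=M.astype(np.uint8);n,L,st,_=cv2.connectedComponentsWithStats(M);k=1+np.argmax(st[1:,4])
print(cv2.minAreaRect((W[L==k][:,:2]*1000).astype(np.float32)))
S=cloud('scene',np.load('pics/scene0.npz')['d']);M=(S[...,2]>.3)&(S[...,2]<1)&(S[...,0]>-.1)&(S[...,0]<.6)
P=S[M];print(len(P));v,u=np.nonzero(M);
for a,b in [(0,185),(185,280),(280,420)]:
  for zlo in np.arange(.3,.9,.1):
    q=P[(P[:,2]>zlo)&(P[:,2]<zlo+.1)&(u>=a*2)&(u<b*2 if b<280 else True)]
    if len(q)>30: print(a,zlo.round(1),len(q),q.min(0).round(2),q.max(0).round(2))
delta(.493,.2217,.15,0)
E
```

```text
large 97 [ 0.0084 -0.0023] -15.0
-147.8 [ 8.  15.5]
small 74 [ 0.007  -0.0031] -23.6
167.5 [6.1 8.7]
((626.1322021484375, 168.41563415527344), (84.87397766113281, 164.345947265625), 10.88735580444336)
26418
0 0.3 1684 [ 0.03 -0.05  0.3 ] [0.11 0.06 0.4 ]
0 0.5 376 [ 0.18 -0.22  0.56] [ 0.23 -0.19  0.6 ]
0 0.6 2102 [ 0.02 -0.2   0.6 ] [0.23 0.08 0.7 ]
0 0.7 936 [ 0.01 -0.01  0.7 ] [0.04 0.03 0.73]
185 0.5 3192 [ 0.17 -0.32  0.52] [ 0.32 -0.2   0.6 ]
185 0.6 18128 [ 0.18 -0.36  0.6 ] [ 0.32 -0.2   0.66]
delta [-0.4077 -0.2451  0.0796] [-0.     -0.     -0.2937]
```

Call:
move_arm --deltas '[-0.408,-0.245,0.04,0,0,-0.294,1,-0.408,-0.245,0.04,0,0,-0.294,1,-0.408,-0.245,0.04,0,0,-0.294,1,-0.408,-0.245,0.04,0,0,-0.294,1,-0.408,-0.245,0.04,0,0,-0.294,1,-0.408,-0.245,0.04,0,0,-0.294,1,-0.408,-0.245,0.04,0,0,-0.294,1,-0.408,-0.245,0.04,0,0,-0.294,1,-0.408,-0.245,0.04,0,0,-0.294,1,-0.408,-0.245,0.04,0,0,-0.294,1,-0.408,-0.245,0.04,0,0,-0.294,1]'

```text
t: 2.38
tool_pos: [0.4927, 0.2227, 0.1898]
orientation: [-0.003, 3.142, 0.001]
force: [0.6, -0.1, 0.1]
opening: 0.0926
gripper_force: 0.0
```

```bash
cat >> h.py <<'E'
def wcloud(d):
    m=robot.camera_model('wrist');K=m['K'];T=m['tool_from_camera'];p,R=pose()
    v,u=np.mgrid[:d.shape[0],:d.shape[1]];x=u-K[0,2];y=v-K[1,2];r=np.hypot(x,y)+1e-9;th=r/K[0,0]
    k=np.tan(np.minimum(th,1.4))/r; C=np.stack([x*k*d,y*k*d,d],-1)
    return R.apply((C@T[:3,:3].T+T[:3,3]).reshape(-1,3)).reshape(C.shape)+p
def ortho(W,p,c,R,res=.0005):
    "top-down resample of wrist picture round c (x up, y left)"
    n=int(R/res); 
def circ(W,c,R,lo,hi,dz=None):
    D=np.hypot(W[...,0]-c[0],W[...,1]-c[1]); P=W[(D<R)&(W[...,2]>lo)&(W[...,2]<hi)]
    e,r=cv2.minEnclosingCircle((P[:,:2]*1000).astype(np.float32)); return len(P),np.round(e,1),round(r,1),P.mean(0).round(4)
E
python3 - <<'E'
from h import *
p,d=save('wrist','w1'); W=wcloud(d); np.save('pics/w1W.npy',W)
print(circ(W,(.493,.222),.05,.009,.02)); print(circ(W,(.459,.117),.035,.009,.02)); print(circ(W,(.618,.207),.03,.055,.08)); print(circ(W,(.618,.207),.03,.017,.024))
print(pose()[0], robot.read_state()['t'])
E
```

```text
(2195, array([492.3, 223.6]), 30.3, array([0.4894, 0.2234, 0.014 ]))
(1069, array([457.4, 119.5]), 22.4, array([0.4552, 0.1209, 0.014 ]))
(57, array([617., 209.]), 3.3, array([0.6158, 0.209 , 0.065 ]))
(14, array([635.2, 209.2]), 8.2, array([0.6355, 0.21  , 0.0202]))
[0.49270318 0.22271691 0.1898694 ] 2.425
```

View pics/w1.png

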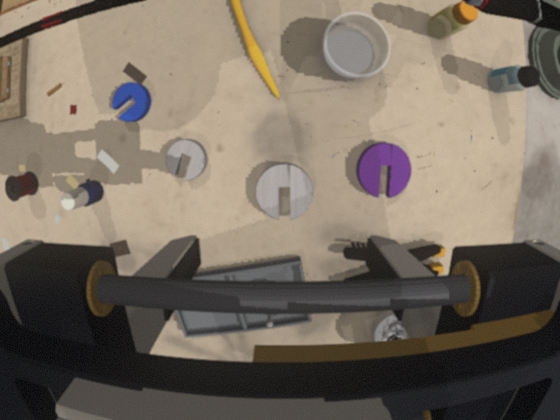

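The wrist picture shows the large disc at (284,190) with its slot pointing down (+x), and the small disc at (186,160). The wrist measurements agree with the top camera's to about 2 mm.

Run:
```python
from h import *
W=np.load('pics/w1W.npy'); p=np.load('pics/w1.npz')['p']; g=p.sum(2)/3; sat=p.max(2).astype(int)-p.min(2)
for n,c,R in [('large',(.4923,.2236),.030),('small',(.4574,.1195),.022)]:
    D=W[...,:2]-c; r=np.hypot(D[...,0],D[...,1])
    M=(r<R*.85)&((W[...,2]<.007))
    q=D[M]; a=np.degrees(np.arctan2(q[:,1].mean(),q[:,0].mean())); w,V=np.linalg.eigh(np.cov(q.T)); v=V[:,1]*np.sign(V[0,1]); print(n,M.sum(),q.mean(0).round(4),a.round(1),np.degrees(np.arctan2(v[1],v[0])).round(1),(w**.5*1e3).round(1))
delta(.4925,.2235,.0135,np.radians(0))
```

```text
large 299 [ 0.0105 -0.    ] -0.1 1.6 [3.7 8.2]
small 174 [ 0.006  -0.0049] -39.2 -19.7 [2.8 6.4]
delta [0.0002 0.0007 0.1764] [0.0003 0.0002 0.0019]
```

Call:
move_arm --deltas '[0,0.001,0.06,0,0,0,1,0,0.001,0.12,0,0,0,1,0,0.001,0.155,0,0,0,1,0,0.001,0.174,0,0,0,1,0,0.001,0.174,0,0,0,1,0,0.001,0.174,0,0,0,0.4,0,0.001,0.174,0,0,0,0.4,0,0.001,0.174,0,0,0,0.4,0,0.001,0.174,0,0,0,0.4,0,0.001,0.174,0,0,0,0.4,0,0.001,0.174,0,0,0,0.4]' --squeeze 30

```text
t: 3.8
tool_pos: [0.4938, 0.2228, 0.0163]
orientation: [-0.0, 3.141, 0.001]
force: [-0.7, 0.6, 5.6]
opening: 0.0586
gripper_force: 30.0
```

Call:
move_arm --deltas '[0,0,-0.05,0,0,0,0.4,0,0,-0.1,0,0,0,0.4,-0.06,-0.007,-0.1,0,0,0,0.4,-0.11,-0.0145,-0.1,0,0,0,0.4,-0.1245,-0.0145,-0.1,0,0,0,0.4,-0.1245,-0.0145,-0.1,0,0,0,0.4,-0.1245,-0.0145,-0.1,0,0,0,0.4]'

```text
t: 4.68
tool_pos: [0.6166, 0.2082, 0.1148]
orientation: [0.001, -3.14, 0.001]
force: [-0.2, -0.4, -2.1]
opening: 0.0588
gripper_force: 30.0
```

Run:
```python
from h import *
p,d=save('wrist','w2'); W=wcloud(d); P,_=pose();print(P)
zt=P[2]-.0163
print(circ(W,P[:2],.05,zt+.009,zt+.02)); print(circ(W,P[:2],.03,.055,.08))
cv2.imwrite('pics/w2c.png',cv2.resize(p[120:400,120:440,::-1],None,fx=2,fy=2,interpolation=cv2.INTER_CUBIC))
```

```text
[0.61660838 0.20835592 0.11506129]
(7692, array([607.9, 208.6]), 43.7, array([0.6075, 0.2086, 0.1127]))
(0, array([0., 0.]), 0.0, array([nan, nan, nan]))h.py:29: RuntimeWarning: Mean of empty slice.
  e,r=cv2.minEnclosingCircle((P[:,:2]*1000).astype(np.float32)); return len(P),np.round(e,1),round(r,1),P.mean(0).round(4)
  ret = um.true_divide(
```

View pics/w2c.png

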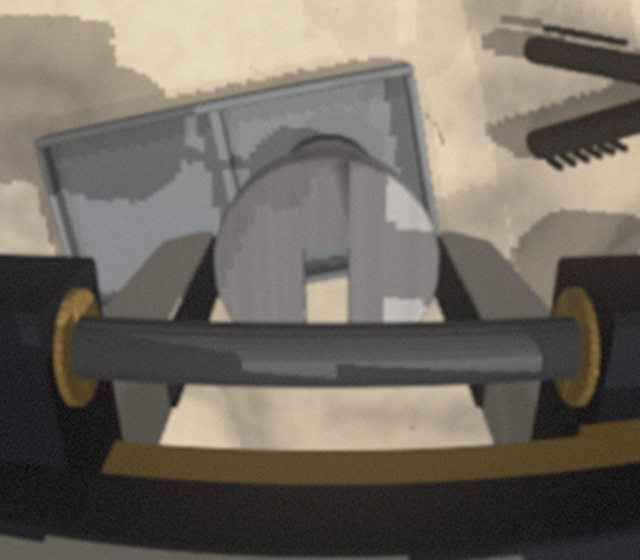

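The disc hangs level between the fingers with its slot clear and open toward +x; the stem is hidden beneath it. I'll lower it past the ball and check the force.

Call:
move_arm --deltas '[0,0,0.02,0,0,0,0.4,0,0,0.028,0,0,0,0.4,0,0,0.036,0,0,0,0.4,0,0,0.044,0,0,0,0.4,0,0,0.05,0,0,0,0.4,0,0,0.05,0,0,0,0.4]'

```text
t: 5.48
tool_pos: [0.6175, 0.208, 0.065]
orientation: [0.0, -3.141, 0.0]
force: [0.1, -0.4, -2.2]
opening: 0.0593
gripper_force: 30.0
```

Run:
```python
from h import *
p,d=save('wrist','w3'); 
cv2.imwrite('pics/w3c.png',cv2.resize(p[120:400,120:440,::-1],None,fx=2,fy=2,interpolation=cv2.INTER_CUBIC))
```

```text
(no output)
```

View pics/w3c.png

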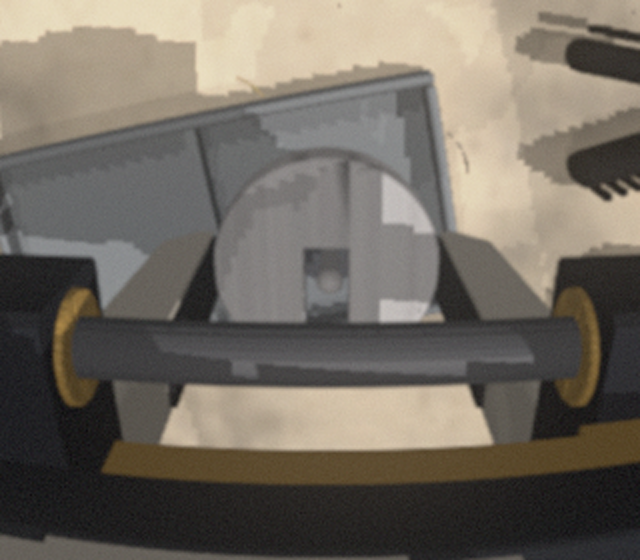

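The ball shows through the slot at (330,280), centred sideways. I'll lower the rest of the way, release and rise.

Call:
move_arm --deltas '[0,0,0.015,0,0,0,0.4,0,0,0.024,0,0,0,0.4,0,0,0.0285,0,0,0,0.4,0,0,0.0285,0,0,0,0.4,0,0,0.0285,0,0,0,0.85,0,0,0.0285,0,0,0,0.85,0,0,0.0285,0,0,0,0.85,0,0,-0.03,0,0,0,0.85,0,0,-0.085,0,0,0,0.85,0,0,-0.1,0,0,0,0.85,0,0,-0.1,0,0,0,0.85]'

```text
t: 6.9
tool_pos: [0.6187, 0.2084, 0.1671]
orientation: [-0.0, 3.139, 0.001]
force: [-0.1, 0.1, -0.7]
opening: 0.0788
gripper_force: 0.0
```

Run:
```python
from h import *
p,d=save('wrist','w4'); W=wcloud(d)
cv2.imwrite('pics/w4c.png',cv2.resize(p[120:400,120:440,::-1],None,fx=2,fy=2,interpolation=cv2.INTER_CUBIC))
print(circ(W,(.6165,.208),.04,.030,.04)); print(circ(W,(.6165,.208),.03,.055,.08))
print(pose()[0])
delta(.458,.1185,.16,np.radians(-18))
```

```text
(2824, array([614.6, 207.4]), 30.3, array([0.6118, 0.2075, 0.0318]))
(66, array([616. , 208.2]), 3.5, array([0.6153, 0.2083, 0.0651]))
[0.61752406 0.20809602 0.16480979]
delta [ 0.1595 -0.0896  0.0049] [-2.000e-04 -5.000e-04  3.143e-01]
```

View pics/w4c.png

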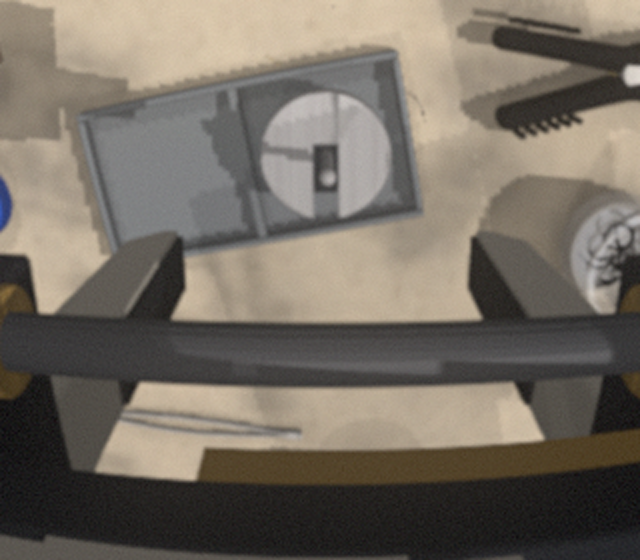

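The large disc lies flat at (325,155), with the ball inside its slot. Now the small disc.

Call:
move_arm --deltas '[0.06,-0.034,0,0,0,0.15,0.85,0.11,-0.062,0,0,0,0.314,0.85,0.1595,-0.0895,0,0,0,0.314,0.85,0.1595,-0.0895,0,0,0,0.314,0.85,0.1595,-0.0895,0.06,0,0,0.314,0.85,0.1595,-0.0895,0.115,0,0,0.314,0.85,0.1595,-0.0895,0.148,0,0,0.314,0.85,0.1595,-0.0895,0.148,0,0,0.314,0.85,0.1595,-0.0895,0.148,0,0,0.314,0.3,0.1595,-0.0895,0.148,0,0,0.314,0.3,0.1595,-0.0895,0.148,0,0,0.314,0.3,0.1595,-0.0895,0.148,0,0,0.314,0.3]'

```text
t: 8.45
tool_pos: [0.4586, 0.1187, 0.018]
orientation: [0.491, 3.102, 0.0]
force: [1.1, 0.7, -0.2]
opening: 0.044
gripper_force: 6.3
```

Call:
move_arm --deltas '[0,0,0,0,0,0,0.3,0,0,0,0,0,0,0.3,0,0,-0.05,0,0,0,0.3,0,0,-0.1,0,0,0,0.3,0,0,-0.105,0,0,0,0.3,0,0,-0.105,0,0,0,0.3]'

```text
t: 9.2
tool_pos: [0.4583, 0.1186, 0.1224]
orientation: [0.491, 3.103, 0.0]
force: [-0.2, 0.0, -0.8]
opening: 0.0427
gripper_force: 30.0
```

Run:
```python
from h import *
p,d=save('wrist','w5'); 
cv2.imwrite('pics/w5c.png',cv2.resize(p[120:400,120:440,::-1],None,fx=2,fy=2,interpolation=cv2.INTER_CUBIC))
P,R=pose();print(P,R.as_matrix().round(3))
for yaw in (72,-108,-90,90): delta(.617,.208,.122,np.radians(yaw))
print(robot.read_state()['q'])
```

```text
[0.45747556 0.11849103 0.12132415] [[-0.951  0.309 -0.002]
 [ 0.309  0.951 -0.   ]
 [ 0.002 -0.001 -1.   ]]
delta [-0.1241  0.1344 -0.001 ] [ 6.0000e-04 -1.9000e-03 -1.5705e+00]
delta [-0.1241  0.1344 -0.001 ] [-1.9000e-03 -6.0000e-04  1.5711e+00]
delta [-0.1241  0.1344 -0.001 ] [-1.700e-03 -9.000e-04  1.257e+00]
delta [-0.1241  0.1344 -0.001 ] [ 9.0000e-04 -1.9000e-03 -1.8846e+00]
[ 1.44911154e-01 -1.37976368e-01  1.95745484e+00 -3.50243815e-05
  1.32390911e+00 -1.11204408e+00]
```

View pics/w5c.png

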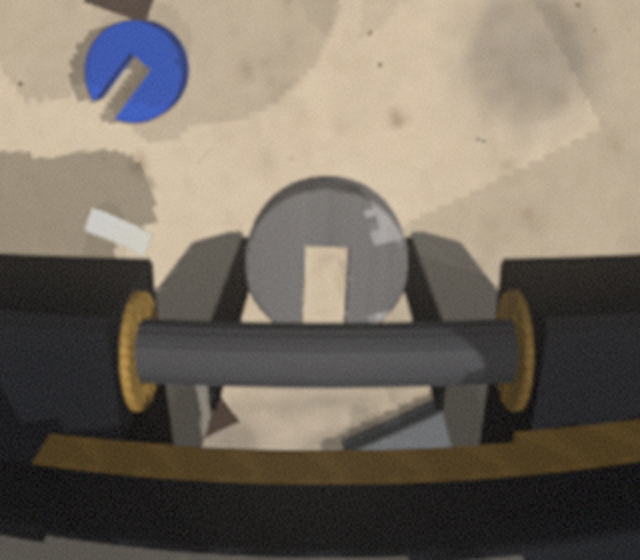

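The small disc is held centred with its slot along the tool's −x. Now turn the gripper 72° so the slot faces −y, and go above the hanger.

Call:
move_arm --deltas '[-0.041,0.045,0,0,0,0.18,0.3,-0.082,0.09,0,0,0,0.36,0.3,-0.123,0.135,0,0,0,0.54,0.3,-0.1233,0.135,0,0,0,0.72,0.3,-0.1233,0.135,0,0,0,0.9,0.3,-0.1233,0.135,0,0,0,1.08,0.3,-0.1233,0.135,0,0,0,1.257,0.3,-0.1233,0.135,0,0,0,1.257,0.3,-0.1233,0.135,0.01,0,0,1.257,0.3]'

```text
t: 10.38
tool_pos: [0.6173, 0.2089, 0.1118]
orientation: [-2.217, -2.226, 0.0]
force: [-1.2, -0.0, -1.9]
opening: 0.0429
gripper_force: 30.0
```

Call:
move_arm --deltas '[0,0,0.01,0,0,0,0.3,0,0,0.018,0,0,0,0.3,0,0,0.025,0,0,0,0.3,0,0,0.032,0,0,0,0.3,0,0,0.037,0,0,0,0.3,0,0,0.037,0,0,0,0.3]'

```text
t: 11.12
tool_pos: [0.617, 0.2089, 0.0751]
orientation: [-2.221, -2.221, 0.001]
force: [-1.4, 0.1, -1.4]
opening: 0.0423
gripper_force: 30.0
```

Run:
```python
from h import *
p,d=save('wrist','w6'); 
cv2.imwrite('pics/w6c.png',cv2.resize(p[120:400,120:440,::-1],None,fx=2,fy=2,interpolation=cv2.INTER_CUBIC))
```

```text
(no output)
```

View pics/w6c.png

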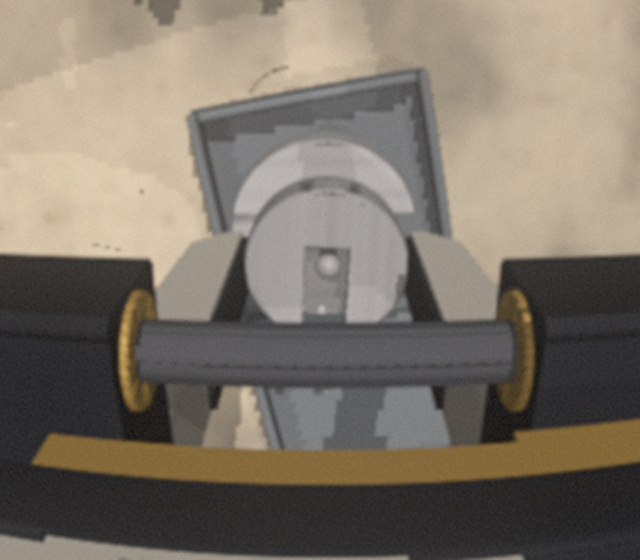

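The ball is centred in the slot at (328,264), and the slots are at right angles. I'll lower and release.

Call:
move_arm --deltas '[0,0,0.012,0,0,0,0.3,0,0,0.02,0,0,0,0.3,0,0,0.0235,0,0,0,0.3,0,0,0.0235,0,0,0,0.3,0,0,0.0235,0,0,0,0.65,0,0,0.0235,0,0,0,0.65,0,0,0.0235,0,0,0,0.65,0,0,-0.03,0,0,0,0.65,0,0,-0.08,0,0,0,0.65,0,0,-0.094,0,0,0,0.65,0,0,-0.094,0,0,0,0.65]'

```text
t: 12.55
tool_pos: [0.6181, 0.2092, 0.1709]
orientation: [2.22, 2.22, 0.004]
force: [-0.3, 0.0, 0.1]
opening: 0.0604
gripper_force: 0.0
```

Run:
```python
from h import *
p,d=save('wrist','w7'); W=wcloud(d)
cv2.imwrite('pics/w7c.png',cv2.resize(p[120:400,120:440,::-1],None,fx=2,fy=2,interpolation=cv2.INTER_CUBIC))
print(circ(W,(.617,.208),.04,.0435,.054)); print(circ(W,(.617,.208),.02,.0605,.08)); print(circ(W,(.617,.208),.035,.030,.04))
print(pose()[0])
delta(.480,-.120,.17,-np.pi/2)
```

```text
(1526, array([615.5, 209.9]), 22.2, array([0.6156, 0.2126, 0.046 ]))
(57, array([615.8, 208.6]), 3.4, array([0.6158, 0.209 , 0.0664]))
(1396, array([614.3, 207.7]), 30.1, array([0.6117, 0.2073, 0.0322]))
[0.61701439 0.2089018  0.16884599]
delta [-0.3289 -0.137  -0.001 ] [-0.0006  0.0002 -0.    ]
```

View pics/w7c.png

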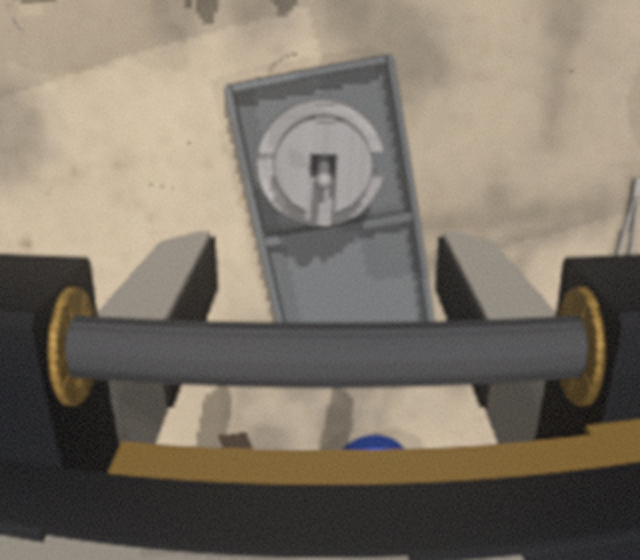

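Both discs are seated. Their centres lie about 1–2 mm from the stem and the slots are a quarter turn apart. Now the dark spool.

Call:
move_arm --deltas '[-0.055,-0.023,0,0,0,0,0.65,-0.11,-0.046,0,0,0,0,0.65,-0.165,-0.069,0,0,0,0,0.65,-0.22,-0.092,0,0,0,0,0.65,-0.275,-0.115,0,0,0,0,0.65,-0.329,-0.137,0,0,0,0,0.65,-0.329,-0.137,0.02,0,0,0,0.65,-0.329,-0.137,0.075,0,0,0,0.65,-0.329,-0.137,0.125,0,0,0,0.65,-0.329,-0.137,0.146,0,0,0,0.65,-0.329,-0.137,0.146,0,0,0,0.65,-0.329,-0.137,0.146,0,0,0,0.25]' --squeeze 15

```text
t: 14.1
tool_pos: [0.4801, -0.12, 0.0237]
orientation: [-2.221, -2.221, 0.0]
force: [-1.1, -0.2, 0.9]
opening: 0.0544
gripper_force: 0.0
```

Call:
move_arm --deltas '[0,0,0,0,0,0,0.25,0,0,0,0,0,0,0.25,0,0,0,0,0,0,0.25,0,0,0,0,0,0,0.25]'

```text
t: 14.6
tool_pos: [0.481, -0.1203, 0.0246]
orientation: [2.22, 2.22, 0.001]
force: [-1.7, 0.7, 6.3]
opening: 0.0318
gripper_force: 15.0
```

Run:
```python
from h import *
p,d=save('scene','s2')
S=cloud('scene',d)
# arm vs lamp : points z .4-.8
cv2.imwrite('pics/s2c.png',p[130:420,150:560,::-1])
print(robot.read_state()['q'])
```

```text
[-3.48459120e-01  5.60666564e-02  1.96337843e+00 -1.56801226e-06
  1.12051466e+00 -3.48478017e-01]
```

View pics/s2.png

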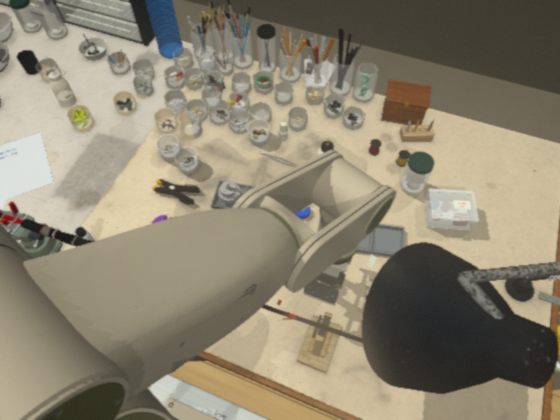

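The spool is gripped (opening 32 mm). In the scene picture the forearm passes left of the lamp (lamp at (440,320)). Before reaching for the pale spool I'll measure that gap while this spool is being placed.

Run:
```python
from h import *
d0=np.load('pics/scene0.npz')['d'];d1=np.load('pics/s2.npz')['d'];S0=cloud('scene',d0);S1=cloud('scene',d1)
m=robot.camera_model('scene');print('cam',(-m['R'].T@m['t']).round(2))
L=S0[(S0[...,2]>.45)&(S0[...,0]>.15)&(S0[...,1]<-.17)]
A=S1[(d1<d0-.02)&(d1>0)&(S1[...,2]>.15)]
q1=-.3485;l=np.array([-np.sin(q1),np.cos(q1)]);f=np.array([np.cos(q1),np.sin(q1)])
def fr(P,q): return np.stack([P[:,:2]@[np.cos(q),np.sin(q)],P[:,:2]@[-np.sin(q),np.cos(q)],P[:,2]],1)
a=fr(A,q1);
for lo in np.arange(0,.6,.06):
    s=a[(a[:,0]>lo)&(a[:,0]<lo+.06)]
    if len(s)>20: print('arm r',lo.round(2),'lat',s[:,1].min().round(3),s[:,1].max().round(3),'z',s[:,2].min().round(2),s[:,2].max().round(2), 'z at latmin', s[s[:,1].argmin(),2].round(2))
for q in (q1,-.35,-.45,-.54):
    b=fr(L,q); print(q,'lamp lat max',b[:,1].max().round(3),'r at',b[b[:,1].argmax()].round(2))
print('lamp zmin',L[:,2].min())
delta(.634,.129,.2,-np.pi/2)
```

```text
cam [ 0.05 -0.18  1.03]
arm r 0.0 lat -0.025 0.077 z 0.34 0.75 z at latmin 0.69
arm r 0.06 lat -0.025 0.198 z 0.32 0.73 z at latmin 0.66
arm r 0.12 lat -0.014 0.108 z 0.53 0.68 z at latmin 0.63
arm r 0.18 lat -0.013 0.112 z 0.5 0.63 z at latmin 0.58
arm r 0.24 lat -0.014 0.115 z 0.44 0.59 z at latmin 0.45
arm r 0.3 lat -0.014 0.114 z 0.41 0.55 z at latmin 0.42
arm r 0.36 lat -0.014 0.114 z 0.38 0.51 z at latmin 0.46
arm r 0.42 lat -0.017 0.114 z 0.15 0.48 z at latmin 0.39
arm r 0.48 lat -0.017 0.114 z 0.18 0.45 z at latmin 0.39
-0.3485 lamp lat max 0.155 r at [1.01 0.15 0.45]
-0.35 lamp lat max 0.156 r at [1.01 0.16 0.45]
-0.45 lamp lat max 0.256 r at [0.98 0.26 0.45]
-0.54 lamp lat max 0.343 r at [0.96 0.34 0.45]
lamp zmin 0.4501112327187901
delta [ 0.2492  0.1532 -0.1753] [0.0015 0.0006 0.    ]
```

Call:
move_arm --deltas '[0,0,-0.05,0,0,0,0.25,0.02,0.01,-0.09,0,0,0,0.25,0.07,0.04,-0.1,0,0,0,0.25,0.12,0.07,-0.1,0,0,0,0.25,0.17,0.1,-0.1,0,0,0,0.25,0.22,0.13,-0.1,0,0,0,0.25,0.249,0.154,-0.1,0,0,0,0.25,0.249,0.154,-0.08,0,0,0,0.25,0.249,0.154,-0.03,0,0,0,0.25,0.249,0.154,-0.01,0,0,0,0.25,0.249,0.154,-0.0045,0,0,0,0.25,0.249,0.154,-0.0045,0,0,0,0.25]'

```text
t: 16.15
tool_pos: [0.634, 0.1282, 0.0282]
orientation: [-2.222, -2.22, 0.001]
force: [-0.5, 0.1, -0.6]
opening: 0.0322
gripper_force: 15.0
```

Call:
move_arm --deltas '[0,0,0,0,0,0,0.6,0,0,0,0,0,0,0.6,0,0,0,0,0,0,0.6,0,0,-0.05,0,0,0,0.6,0,0,-0.1,0,0,0,0.6,0,0,-0.14,0,0,0,0.6,0,0,-0.14,0,0,0,0.6]'

```text
t: 17.02
tool_pos: [0.6371, 0.1294, 0.1737]
orientation: [2.217, 2.218, 0.011]
force: [0.7, 0.3, -0.1]
opening: 0.0559
gripper_force: 0.0
```

Run:
```python
from h import *
p,d=save('wrist','w8'); W=wcloud(d); print('spoolA',circ(W,(.634,.129),.05,.035,.052))
print(circ(W,(.617,.208),.04,.0435,.054)); print(circ(W,(.617,.208),.035,.030,.04))
d0=np.load('pics/scene0.npz')['d'];S0=cloud('scene',d0)
L=S0[(S0[...,2]>.45)&(S0[...,0]>.15)&(S0[...,0]<.45)&(S0[...,1]<-.17)&(S0[...,1]>-.45)]
for q in (-.35,-.42,-.54):
    for r in np.arange(.15,.45,.05):
        b=np.stack([L[:,:2]@[np.cos(q),np.sin(q)],L[:,:2]@[-np.sin(q),np.cos(q)],L[:,2]],1); s=b[(b[:,0]>r)&(b[:,0]<r+.05)]
        if len(s)>5:i=s[:,1].argmax();print(q,r.round(2),'lat max',s[i,1].round(3),'z there',s[i,2].round(2),'zmin',s[:,2].min().round(2))
print(pose()[0])
```

```text
spoolA (960, array([632.2, 129.4]), 16.5, array([0.6322, 0.1298, 0.039 ]))
(1523, array([615.1, 210.2]), 22.3, array([0.6152, 0.2125, 0.045 ]))
(1361, array([614.2, 207.9]), 30.2, array([0.612 , 0.2019, 0.0312]))
-0.35 0.2 lat max -0.128 z there 0.58 zmin 0.53
-0.35 0.25 lat max -0.1 z there 0.61 zmin 0.52
-0.35 0.3 lat max -0.098 z there 0.61 zmin 0.6
-0.35 0.35 lat max -0.103 z there 0.6 zmin 0.59
-0.35 0.4 lat max -0.21 z there 0.63 zmin 0.63
-0.42 0.25 lat max -0.081 z there 0.61 zmin 0.52
-0.42 0.3 lat max -0.075 z there 0.61 zmin 0.57
-0.42 0.35 lat max -0.077 z there 0.61 zmin 0.59
-0.42 0.4 lat max -0.171 z there 0.64 zmin 0.63
-0.54 0.25 lat max -0.048 z there 0.6 zmin 0.52
-0.54 0.3 lat max -0.035 z there 0.61 zmin 0.55
-0.54 0.35 lat max -0.034 z there 0.6 zmin 0.59
-0.54 0.4 lat max -0.051 z there 0.59 zmin 0.59
[0.63566903 0.12921449 0.17062091]
```

Spool A is in its compartment and the discs haven't moved. Now the bottle.

Call:
move_arm --deltas '[-0.04,-0.042,0,0,0,0,0.6,-0.08,-0.084,0,0,0,0,0.6,-0.12,-0.126,0,0,0,0,0.6,-0.136,-0.1425,0,0,0,0,0.6,-0.136,-0.1425,0.02,0,0,0,0.6,-0.136,-0.1425,0.075,0,0,0,0.6,-0.136,-0.1425,0.125,0,0,0,0.6,-0.136,-0.1425,0.1435,0,0,0,0.6,-0.136,-0.1425,0.1435,0,0,0,0.6,-0.136,-0.1425,0.1435,0,0,0,0.2,-0.136,-0.1425,0.1435,0,0,0,0.2,-0.136,-0.1425,0.1435,0,0,0,0.2]'

```text
t: 18.58
tool_pos: [0.4927, -0.0071, 0.0257]
orientation: [2.22, 2.22, 0.002]
force: [0.1, 0.5, 0.3]
opening: 0.0301
gripper_force: 0.3
```

Call:
move_arm --deltas '[0,0,0,0,0,0,0.2,0,0,0,0,0,0,0.2,0,0,0,0,0,0,0.2,0,0,0,0,0,0,0.2]'

```text
t: 19.08
tool_pos: [0.4925, -0.0071, 0.0255]
orientation: [2.221, 2.221, 0.001]
force: [-1.7, 0.0, 7.0]
opening: 0.0266
gripper_force: 15.0
```

Call:
move_arm --deltas '[0,0,-0.05,0,0,0,0.2,-0.01,0.01,-0.1,0,0,0,0.2,-0.05,0.05,-0.1,0,0,0,0.2,-0.09,0.09,-0.1,0,0,0,0.2,-0.13,0.13,-0.1,0,0,0,0.2,-0.138,0.1375,-0.1,0,0,0,0.2,-0.138,0.1375,-0.08,0,0,0,0.2,-0.138,0.1375,-0.03,0,0,0,0.2,-0.138,0.1375,-0.01,0,0,0,0.2,-0.138,0.1375,-0.0045,0,0,0,0.2,-0.138,0.1375,-0.0045,0,0,0,0.2,-0.138,0.1375,-0.0045,0,0,0,0.6]'

```text
t: 20.58
tool_pos: [0.6295, -0.1446, 0.0298]
orientation: [2.22, 2.222, 0.001]
force: [0.5, -0.2, -0.3]
opening: 0.0329
gripper_force: 0.0
```

Call:
move_arm --deltas '[0,0,0,0,0,0,0.6,0,0,0,0,0,0,0.6,0,0,-0.05,0,0,0,0.6,0,0,-0.1,0,0,0,0.6,0,0,-0.14,0,0,0,0.6,0,0,-0.14,0,0,0,0.6]'

```text
t: 21.32
tool_pos: [0.6321, -0.1459, 0.1747]
orientation: [2.216, 2.216, 0.006]
force: [-0.0, -0.2, -0.6]
opening: 0.0559
gripper_force: 0.0
```

Run:
```python
from h import *
p,d=save('wrist','w9'); W=wcloud(d); print('bottle',circ(W,(.629,-.145),.04,.056,.075), circ(W,(.483,-.229),.04,.03,.045))
P,R=pose();print(P);T=R*Ro.from_rotvec([0,-.2,0]); print(T.as_matrix().round(2)[:,2], R.inv().apply(np.array([.483,-.2285,.17])-P).round(4))
```

```text
bottle (446, array([ 626.8, -141.5]), 9.9, array([ 0.6269, -0.1409,  0.062 ])) (0, array([0., 0.]), 0.0, array([nan, nan, nan]))
[ 0.63062145 -0.14546561  0.17160585]
[ 0.   -0.2  -0.98] [-0.083  -0.1476  0.0011]h.py:29: RuntimeWarning: Mean of empty slice.
  e,r=cv2.minEnclosingCircle((P[:,:2]*1000).astype(np.float32)); return len(P),np.round(e,1),round(r,1),P.mean(0).round(4)
  ret = um.true_divide(
```

Call:
move_arm --deltas '[-0.025,-0.045,0,0,-0.07,0,0.6,-0.05,-0.09,0,0,-0.14,0,0.6,-0.075,-0.13,0,0,-0.2,0,0.6,-0.084,-0.146,0,0,-0.2,0,0.6,-0.084,-0.146,0.03,0,-0.2,0,0.6,-0.084,-0.146,0.08,0,-0.2,0,0.6,-0.084,-0.146,0.125,0,-0.2,0,0.6,-0.084,-0.146,0.1435,0,-0.2,0,0.6,-0.084,-0.146,0.1435,0,-0.2,0,0.6,-0.084,-0.146,0.1435,0,-0.2,0,0.25,-0.084,-0.146,0.1435,0,-0.2,0,0.25,-0.084,-0.146,0.1435,0,-0.2,0,0.25]'

```text
t: 22.88
tool_pos: [0.4844, -0.2295, 0.0272]
orientation: [2.115, 2.114, -0.211]
force: [-0.1, 1.0, 4.7]
opening: 0.0326
gripper_force: 15.0
```

Call:
move_arm --deltas '[0,0,0,0,0,0,0.25,0,0,0,0,0,0,0.25,0,0,0,0,0,0,0.25,0,0,0,0,0,0,0.25]'

```text
t: 23.38
tool_pos: [0.4844, -0.2295, 0.0272]
orientation: [2.115, 2.114, -0.211]
force: [-0.9, 0.8, 6.9]
opening: 0.0322
gripper_force: 15.0
```

Run:
```python
from h import *
P,R=pose();print(P,robot.read_state()['q'])
for t in ([.483,-.229,.13],[.647,-.223,.13],[.647,-.223,.0305]): print(R.inv().apply(np.array(t)-[.483,-.229,.026]).round(4))
```

```text
[ 0.48439696 -0.22950266  0.02716896] [-0.4134941   0.09775411  1.92947124 -0.21266249  1.04054597 -0.31235186]
[-0.0208  0.0002 -0.1019]
[-0.0149  0.1642 -0.1027]
[ 0.005   0.164  -0.0052]
```

Call:
move_arm --deltas '[-0.01,0,-0.05,0,0,0,0.25,-0.021,0.01,-0.102,0,0,0,0.25,-0.02,0.06,-0.102,0,0,0,0.25,-0.018,0.11,-0.102,0,0,0,0.25,-0.015,0.164,-0.102,0,0,0,0.25,-0.015,0.164,-0.102,0,0,0,0.25,-0.007,0.164,-0.06,0,0,0,0.25,0.002,0.164,-0.02,0,0,0,0.25,0.004,0.164,-0.01,0,0,0,0.25,0.005,0.164,-0.005,0,0,0,0.25,0.005,0.164,-0.005,0,0,0,0.25]'

```text
t: 24.75
tool_pos: [0.6483, -0.2237, 0.0319]
orientation: [2.115, 2.114, -0.21]
force: [0.7, 0.4, -0.7]
opening: 0.0325
gripper_force: 15.0
```

Call:
move_arm --deltas '[0,0,0,0,0,0,0.6,0,0,0,0,0,0,0.6,0,0,0,0,0,0,0.6,0,0,-0.05,0,0,0,0.6,0,0,-0.1,0,0,0,0.6,0.09,-0.1,-0.15,0,0,0,0.6,0.15,-0.12,-0.15,0,0,0,0.6,0.2,-0.13,-0.15,0,0,0,0.6,0.24,-0.13,-0.15,0,0,0,0.6,0.24,-0.13,-0.15,0,0,0,0.6]'

```text
t: 26.0
tool_pos: [0.5161, 0.0444, 0.1288]
orientation: [2.115, 2.118, -0.212]
force: [0.8, -0.8, 0.7]
opening: 0.0559
gripper_force: 0.0
```

Run:
```python
from h import *
p,d=save('top','top2'); W=cloud('top',d)
print('spB',circ(W,(.647,-.223),.04,.036,.055)); print('bot',circ(W,(.629,-.145),.04,.055,.075)); print('spA',circ(W,(.634,.129),.03,.036,.055))
print(circ(W,(.617,.208),.035,.042,.054)); print(circ(W,(.617,.208),.035,.028,.04))
print(robot.read_state()['t'])
```

```text
spB (175, array([ 650.2, -222.8]), 16.4, array([ 0.6501, -0.2227,  0.0426]))
bot (81, array([ 630.8, -143.5]), 10.8, array([ 0.6296, -0.1428,  0.065 ]))
spA (0, array([0., 0.]), 0.0, array([nan, nan, nan]))
(0, array([0., 0.]), 0.0, array([nan, nan, nan]))
(0, array([0., 0.]), 0.0, array([nan, nan, nan]))
26.05h.py:29: RuntimeWarning: Mean of empty slice.
  e,r=cv2.minEnclosingCircle((P[:,:2]*1000).astype(np.float32)); return len(P),np.round(e,1),round(r,1),P.mean(0).round(4)
  ret = um.true_divide(
```

View pics/top2.png

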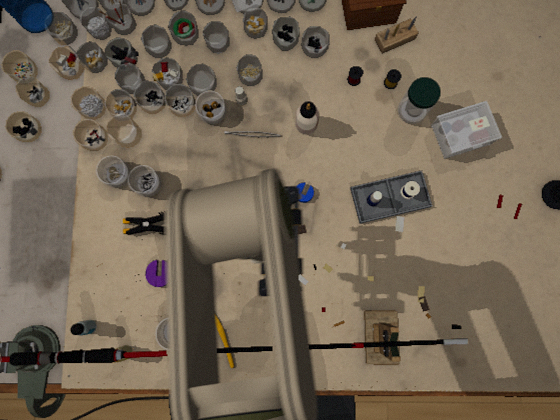

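The top picture shows the bottle at (376,198) and the pale spool at (411,188), both upright in the plain tray. I last checked the test tray after the final contact there, and the arm is now clear of everything. Handing in.

```bash
python3 -c "
from plant import robot
print(robot.close_job())"
```

```text
the job is handed in; nothing more can be done
None
```

Both kits are made up and the job was handed in at about 26 s of the allowed 112 s; no verdict came back, and the test tray was last checked at about 17 s, as the arm hid it in the final picture.

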